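# Seal the culture transport canister

## Task

The culture dish is packed in the clear canister; seal it for transport. Swing the blue hinged lid down flat onto the mouth, twist its captive orange winged cap clockwise as far as it goes, then push the red sliding fork lock fully home over the end of the wing. Leave the tape roll, objective can, tally counter and petri dish lying around it where they are.

Things in the scene. Friction and masses are not known exactly. Their poses are not given: they have to be found in the camera images.
- canister: Clear jar, 88 mm wide, 82 mm tall, fixed on an aluminium foot (130 x 162 mm) screwed to the bench; a culture dish lies in it. Origin on the jar's axis at bench level, z up. In its frame the lid's hinge is on the +x side (roughly away from the robot), the red lock on the -y side, on a guide block spanning x +-23 mm, y -60 to -100 mm, 104 mm high with its rails.
- lid_hinge (a point): The lid's hinge axis: 54 mm to +x of the jar's axis, 84 mm above the bench; the hinge axis is parallel to the canister's y.
- canister_lid (a joint): Angle of the blue lid (ring 92 mm wide, 6 mm thick): 0 closed flat on the mouth, 1.57 upright over the hinge, 2.0 leaning back at its stop. The stiff hinge stays where it is left. The cap has bayonet lugs: the lid closes only with the cap near 0 and cannot be opened once the cap is turned on.
- lid_tab (a point): Middle of the outer (upper when closed) face of the blue 32 mm wide thumb tab at the lid's free end, 116 mm from the hinge axis, 4 mm outside the hinge plane; the tab's end is 126 mm from the axis and its face is bare from 97 mm on. Lid closed: 62 mm to -x of the jar's axis, 88 mm up. Axes: z is the lid's outward normal, x points to the hinge.
- canister_cap (a joint): Turn of the orange captive cap in the lid: 0 = off (wing bar along the lid's length, hinge to tab), 1.571 = fully on, at its stop (wing bar across, one end toward the red lock). Grows clockwise seen from above.
- wing_end (a point): Top of the upright wing bar (78 long, 12 thick), 30 mm from the cap's axis, on the end nearest the tab when the cap is at 0. Lid closed: the bar stands centred on the jar's axis, top 121 mm above the bench, over a flange 84 mm wide (top at 93) and a hub 46 mm wide (top at 103). Turning on takes this end from the canister's -x side to +y. x: toward the cap's axis.
- canister_lock (a joint): Travel of the red fork lock along the canister's +y toward the cap: 0 withdrawn, 0.026 m fully home. Its fork has a 19 mm wide slot that straddles the end of the wing bar when the cap is fully on.
- lock_push (a point): Centre of the outer (-y) face of the lock's upright thumb plate, where it is pushed toward the cap (+y). The plate is 35 mm wide, 8 mm thick, its top 9 mm above this point. Withdrawn, this point is 104 mm to -y of the jar's axis, 118 mm above the bench.
- tape: Loose roll of tan tape, 104 mm across, 25 mm high, a bystander. Origin under its centre.
- objective_can: Loose black cylindrical objective can, 41 mm across, 68 mm high, a bystander. Origin under its centre.
- tally_counter: Loose hand tally counter, 54 x 69 x 24 mm, a bystander. Origin under its centre.
- petri: Loose shallow petri dish, 60 mm across, 14 mm high, a bystander. Origin under its centre.

How it is judged (in metres and radians):
On the way, in this order (a step that is already met when the one before it is completed fails the run):
1. the lid is closed flat on the mouth (value of joint canister_lid below 0.1 rad), for 0.2 s.
2. with the lid closed, the cap is turned fully on (value of joint canister_lid below 0.1 rad and value of joint canister_cap above 1.44 rad), for 0.2 s.
3. the lock is pushed home over the wing (value of joint canister_cap above 1.44 rad and value of joint canister_lock above 0.022 m), for 0.2 s.
At the end, for the whole second after the job is handed in: Lid closed (within 0.1 rad), cap turned fully on (within 0.13 rad of its stop), lock pushed home (within 4 mm of its 26 mm travel) (all of step 3 and value of joint canister_lid below 0.1 rad); the robot touches nothing.
It fails at once if a bystander is shifted more than 30 mm (distance of any of tape, objective_can, tally_counter, petri from where it was at the start of the episode above 0.03 m).
It also fails if it takes over 58 s, if anything falls off the work surface, if the arm or the gripper's body presses on something with over 40 N, if the wrist force passes 120 N, or if a joint passes its speed limit or range.

## Robot

A 6-joint arm with a two-finger parallel gripper is mounted at the origin on a cart in front of the work surface, level with it; the furniture and walls round the work are solid. World frame = base frame: x ahead of the robot, y to its left, z up, the work surface at z = 0. Lengths are in mm, angles in rad, forces in N, time in s.
With the tool pointing down it reaches from about 325 to 875 mm from the base axis. Payload 4.4 kg.
Tool frame: the origin (TCP) lies at the very end of the fingers, on their centre line; the grasp point (between the pads) lies 19 mm behind it (bot.grasp_offset is the distance from the TCP to the grasp point, in mm); z points along the fingers, y is the line along which they close (so a half turn about z gives the same grasp; the last joint's range is limited). The gripper opens to 85 mm and grips with 20 to 120 N. Pads are 22 mm wide; open, the fingers measure 114 mm over their backs; the gripper's body (76 mm by 85 mm) begins 54 mm behind the grasp point. The pads swing forward as they close: fully open they stand 13 mm farther back than shut.
Start: joints at [-1.312, 0.207, 1.542, -0, 1.393, -0.15], TCP at [229.083, -527.398, 231.282] pointing down, gripper open.
Joint ranges: [-2.73, 2.73], [-0.86, 2.22], [0.23, 2.46], [-1.11, 4.25], [0.08, 2.63], [-2.82, 2.82]. Speed limits (rad/s): [2.79, 2.79, 3.14, 3.14, 3.14, 3.14].

## Interface

Orientations are given as a rotation vector (axis times angle).
In Python, from plant import readout, optics, close_job, spotter, bot gives the robot as it stands.
- The arm moves only by the shell command python3 -m jog 'ROWS' [OPENING]. ROWS is JSON, a list that holds one entry, the list of rows, each a list of 4 numbers: the shift along the world's x, y, z in cm, then the turn about the world's z in degrees. In form: [[[x, y, z, turn], ...]]. A call has 1 to 10 rows; each row shifts and turns the commanded pose from where the row before left it; what a row does not reach is not made up. A row lasts 1/12 s, in which the tool goes at most 41.7 mm and 7.16 degrees, less where a joint would pass 70% of its speed; a pose out of reach is approached as far as the arm can. A call is refused whole if a number of a shift passes 4.17 or a number of a turn 7.16, either way. A call with a gripper value outside its range is refused whole. OPENING is the opening, from 0 (shut) to 1 (fully open), set as the call begins (- or left out, the last holds). The fingers move at their own pace and stop on an object; the grip force is fixed at half the most. Time passes only in rows, so rows that do not move let the fingers close. It gives the time, the measured TCP pose, the force, the opening and the grip force at its end, in the units of the state.
- readout.sense(): the state, without advancing time (a new reading comes with each control period).
- optics.read_camera(name): name is "side" or "top" or "wrist"; returns the picture (480x640x3 uint8, red, green, blue); there is no depth.
- optics.calibration(name): a dict with "fx", "fy", "cx", "cy" (pixels), "rvec" (rotation vector, rad) and "tvec" (3), from world to camera coordinates, as OpenCV has them; the wrist camera has in their place "mount" (4x4, takes a point from camera to tool coordinates, whose origin is the TCP and whose axes are the flange's). Camera axes: x right, y down, z forward; pixel columns grow to the right and rows downward; lengths in mm; the calibration is good to about 2 mm. A picture is of the moment at which its call begins: read the wrist's pose just before it. calibration takes no time and is no camera call.
- close_job(): hands the job in; it is judged then, once.
Trained networks look in the newest picture that a camera, given by its name, has taken for a name from the list of things; names that differ only in an ending like _2 or _b are one class to them, and where a whole thing is asked for, a point or a joint stands for the part that bears it (a point fixed in the world has none). Each returns a list of dicts, best first, with "confidence" (0 to 1); they miss things now and then, are a little off and sometimes report something else, mostly with a low value. They report only what shows in the picture. A call takes as long as a camera call.
- spotter.search_frame(camera, thing): "centre" ([x, y, z] in mm, in the coordinates of the camera as it stood for that picture, good to about 4 mm: the middle of the surface that is visible of it).
The state is a dict: "time": time; "q": joint angles; "qvel": joint speeds; "effort": joint torques, N m; "tool_pos": TCP position; "tcp_rot": TCP orientation; "wrist_force": force on the tool from outside, world axes, zero at the start; "torque": the same for the moment, N m; "opening": opening from 0.0 (shut) to 1.0 (fully open); "grasp_force": force on a finger pad.
Only numpy, scipy, OpenCV 4.12 (cv2) and the standard library are available. Lean on these libraries where they do the work, as an engineer would, in place of code of your own. Each camera call takes 0.05 s, during which the arm holds its last target. There are 200 camera calls.

## Working session

There is one attempt and no reset: what is moved stays moved. The work goes in short steps, Python scripts to look and compute and a shell command to move; the robot and the scene stay as the last step left them, time stands still between calls to the robot, and variables do not carry over. Pictures are saved under pics/ and viewed, at most 10 in all, crops included, and the job is handed in when it is done.

```bash
ls; mkdir -p pics; cat > h.py <<'E'
import numpy as np,cv2
from plant import readout,optics,close_job,spotter,bot
R=lambda r:cv2.Rodrigues(np.array(r,float))[0]
def c2w(cam,p,s=None):
    c=optics.calibration(cam);p=np.array(p,float)
    if 'mount' in c:
        s=s or readout.sense();M=np.array(c['mount']);t=M[:3,:3]@p+M[:3,3]
        return R(s['tcp_rot'])@t+np.array(s['tool_pos'])
    return R(c['rvec']).T@(p-np.array(c['tvec']).ravel())
def proj(cam,P):
    c=optics.calibration(cam);K=np.array([[c['fx'],0,c['cx']],[0,c['fy'],c['cy']],[0,0,1.]])
    return cv2.projectPoints(np.array(P,float).reshape(-1,3),np.array(c['rvec'],float),np.array(c['tvec'],float),K,None)[0].reshape(-1,2)
def snap(cam,f=None):
    im=optics.read_camera(cam)
    if f: cv2.imwrite('pics/'+f,im[:,:,::-1])
    return im
def find(cam,things):
    for t in things:
        for d in spotter.search_frame(cam,t)[:2]:
            print(cam,t,round(d['confidence'],2),np.round(c2w(cam,d['centre']),0))
E
python3 - <<'E'
from h import *
things=['canister','lid_hinge','canister_lid','lid_tab','canister_cap','wing_end','canister_lock','lock_push','tape','objective_can','tally_counter','petri']
for c in['top','side']:
    snap(c,c+'0.png');find(c,things)
s=readout.sense();print(s['time'],s['tool_pos'],s['tcp_rot'])
E
```

```text
pics
top canister 0.67 [560. -28.  21.]
top lid_hinge 0.61 [565. -26.  27.]
top lid_hinge 0.43 [597.   3. 165.]
top canister_lid 0.71 [599.   5. 166.]
top canister_lid 0.21 [564. -30.  29.]
top lid_tab 0.56 [598.   2. 162.]
top canister_cap 0.59 [595.   7. 159.]
top wing_end 0.76 [591.   8. 156.]
top canister_lock 0.57 [575. -97. 108.]
top tape 0.89 [ 582. -238.   24.]
top tape 0.38 [ 425. -244.   70.]
top objective_can 0.84 [ 424. -241.   72.]
top objective_can 0.31 [559. -28.  23.]
top tally_counter 0.89 [539. 269.  21.]
top tally_counter 0.46 [592.   7. 159.]
top petri 0.88 [442. 255.  11.]
side canister 0.86 [564. -59.  63.]
side lid_hinge 0.58 [565. -56.  62.]
side lid_hinge 0.18 [ 575. -112.  114.]
side canister_lid 0.93 [605. -13. 149.]
side lid_tab 0.67 [600. -12. 146.]
side canister_cap 0.92 [598. -10. 142.]
side wing_end 0.69 [598.  -7. 142.]
side canister_lock 0.98 [ 573. -112.  108.]
side lock_push 0.66 [ 577. -111.  115.]
side lock_push 0.15 [442. 234.  12.]
side tape 0.93 [ 584. -258.   21.]
side objective_can 0.67 [ 426. -262.   49.]
side tally_counter 0.72 [538. 259.  18.]
1.3 [ 229.08841127 -527.37833101  231.26019569] [-3.07581075e+00 -6.39213070e-01  1.51403396e-05]
```

View pics/top0.png

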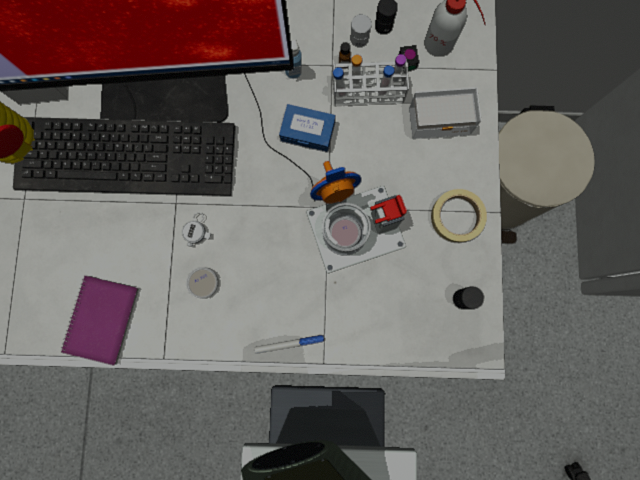

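View pics/side0.png

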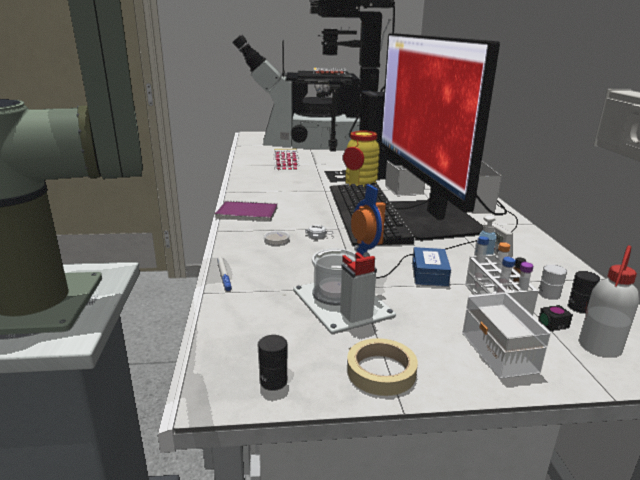

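```bash
python3 - <<'E'
from h import *
a=cv2.imread('pics/top0.png')[150:280,290:425];b=cv2.imread('pics/side0.png')[175:335,285:405]
a=cv2.resize(a,None,fx=3,fy=3,interpolation=cv2.INTER_CUBIC);b=cv2.resize(b,None,fx=3,fy=3,interpolation=cv2.INTER_CUBIC)
o=np.zeros((480,a.shape[1]+b.shape[1],3),np.uint8);o[:a.shape[0],:a.shape[1]]=a;o[:b.shape[0],a.shape[1]:]=b
cv2.imwrite('pics/crop.png',o);print(a.shape,b.shape)
c=optics.calibration('top');print(c, -R(c['rvec']).T@np.ravel(c['tvec']))
E
```

```text
(390, 405, 3) (480, 360, 3)
{'fx': 493.0292632161808, 'fy': 493.0292632161808, 'cx': 325.24383438124744, 'cy': 242.23014902240203, 'rvec': array([ 2.16994108, -2.10803811,  0.16261339]), 'tvec': array([  4.49938561, 522.92420449, 877.49805011])} [380.85621071  14.54566606 947.73929243]
```

View pics/crop.png

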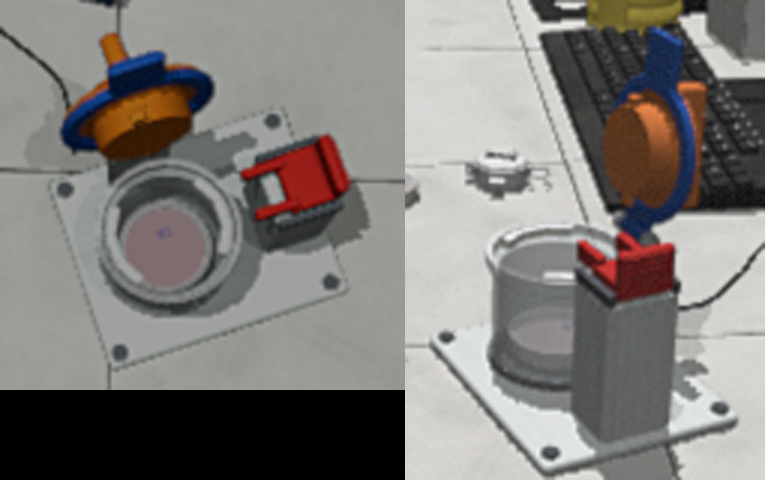

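```bash
cat > fit.py <<'E'
from h import *
from scipy.optimize import least_squares
T=lambda u,v:(290+u/3,150+v/3); S=lambda u,v:(285+(u-405)/3,175+v/3)
def pts(p):
    x,y,th,ox,oy,h,a=p
    c,s=np.cos(th),np.sin(th)
    W=lambda P:np.array([x+c*P[0]-s*P[1],y+s*P[0]+c*P[1],P[2]])
    L=lambda r,w,n:W((54-r*np.cos(a)+n*np.sin(a),w,84+r*np.sin(a)+n*np.cos(a)))
    F=lambda i,j:W((ox+65*i,oy+81*j,h))
    return [('top',F(1,1),T(50,184),1),('top',F(1,-1),T(281,107),1),('top',F(-1,-1),T(350,290),1),('top',F(-1,1),T(112,370),1),
     ('top',W((0,0,82)),T(172,231),1),('side',F(-1,1),S(430,340),1),('side',F(-1,-1),S(545,473),1),('side',F(1,-1),S(738,418),1),
     ('top',L(126,0,1),T(136,66),2),('side',L(126,0,1),S(664,36),2),('top',W((0,-108,126)),T(331,165),2)]
def res(p): return np.concatenate([(proj(c,P)[0]-np.array(u))/w for c,P,u,w in pts(p)])
r=least_squares(res,[565,-25,.3,0,0,8,1.7]);print(np.round(r.x,3));print(np.round(r.fun.reshape(-1,2),1))
np.save('fit.npy',r.x)
E
python3 fit.py; python3 - <<'E'
from h import *
s=readout.sense();print(s['time'],s['q'],R(s['tcp_rot']).round(2))
E
```

```text
[ 5.43793e+02 -1.67910e+01  3.57000e-01  4.91200e+00 -2.59640e+01
  3.22300e+00  1.67500e+00]
[[-0.6 -0.8]
 [ 0.2 -0.9]
 [ 0.  -0.3]
 [ 0.1 -0.1]
 [-1.4  0.5]
 [-1.4  0. ]
 [-0.8  0.1]
 [ 0.4  0.5]
 [-0.2 -0.2]
 [-0.4 -0.7]
 [ 3.2 -1.1]]
1.3 [-1.31147884e+00  2.06622061e-01  1.54151880e+00 -6.26671565e-06
  1.39351576e+00 -1.50486923e-01] [[ 0.92  0.4  -0.  ]
 [ 0.4  -0.92  0.  ]
 [ 0.   -0.   -1.  ]]
```

```bash
python3 -m jog '[[[1.65,2.2,0.6,7.1],[1.65,2.2,0.6,7.1],[1.65,2.2,0.6,7.1],[1.65,2.2,0.6,7.1],[1.65,2.2,0.6,7.1],[1.65,2.2,0.6,7.1],[1.65,2.2,0.6,7.1],[1.65,2.2,0.6,7.1],[1.65,2.2,0.6,7.1],[1.65,2.2,0.6,7.1]]]' 0
sed -i 's/W((0,-108,126))/W((0,-100,127))/' fit.py; python3 fit.py
python3 - <<'E'
from h import *
p=[]
for c,u in(('top',(290,68)),('side',(472,207))):
    k=optics.calibration(c);p.append(np.array([[k['fx'],0,k['cx']],[0,k['fy'],k['cy']],[0,0,1]])@np.c_[R(k['rvec']),np.ravel(k['tvec'])])
X=cv2.triangulatePoints(p[0],p[1],np.array([290.,68]),np.array([472.,207]));X=X[:3]/X[3];print(X.T,proj('top',X),proj('side',X))
E
```

```text
time: 2.13
tool_pos: [394.7, -306.2, 291.7]
tcp_rot: [2.126, 2.313, 0.0]
wrist_force: [0.9, 0.7, 0.6]
opening: 0.001
grasp_force: 0.0
[ 5.44162e+02 -1.79980e+01  3.57000e-01  4.97100e+00 -2.47020e+01
  3.22500e+00  1.67400e+00]
[[-0.6 -0.7]
 [ 0.2 -1. ]
 [ 0.  -0.3]
 [ 0.2 -0.1]
 [-0.7  0.3]
 [-1.5  0. ]
 [-0.7  0.1]
 [ 0.4  0.4]
 [ 0.2 -0.3]
 [-0.3 -0.6]
 [ 1.4 -0.6]]
[[828.99488507  88.78376906 131.07184489]] [[291.30545019  63.03255063]] [[467.82851082 208.60068611]]
```

```bash
python3 -m jog '[[[1.67,2.17,0,7.1],[1.67,2.17,0,7.1],[1.67,2.17,0,7.1],[1.67,2.17,0,7.1],[1.67,2.17,0,7.1],[1.67,2.17,0,7.1],[1.67,2.17,0,7.1],[1.67,2.17,0,7.1],[1.67,2.17,0,7.1],[1.67,2.17,0,7.1]]]'
python3 -m jog '[[[1.67,2.17,0,7.1],[1.67,2.17,0,7.1],[1.67,2.17,0,7.1],[1.67,2.17,0,7.1],[1.67,2.17,0,6],[0,0,0,0],[0,0,0,0]]]'
python3 - <<'E'
from h import *
s=readout.sense();print(s['q'],R(s['tcp_rot'])[:,0])
snap('side','side1.png');snap('wrist','wrist1.png')
find('wrist',['canister_lid','lid_tab','wing_end','lock_push','canister'])
E
```

```text
time: 2.97
tool_pos: [561.8, -89.2, 291.3]
tcp_rot: [0.387, 3.117, -0.0]
wrist_force: [0.0, -0.1, 0.6]
opening: 0.002
grasp_force: 0.0
time: 3.55
tool_pos: [644.8, 19.2, 290.7]
tcp_rot: [0.544, -3.093, 0.0]
wrist_force: [0.5, -1.5, -0.3]
opening: -0.005
grasp_force: 0.0
[-1.04010959e-01  3.19360801e-01  1.27930940e+00 -3.79002068e-04
  1.54379135e+00 -2.02307874e+00] [-0.93996005 -0.34128318  0.0009471 ]
wrist canister_lid 0.79 [604.  -0. 165.]
wrist lid_tab 0.76 [603.   1. 167.]
wrist wing_end 0.64 [596.  -1. 164.]
wrist lock_push 0.65 [576. -98. 112.]
wrist canister 0.73 [572. -32.  75.]
```

View pics/wrist1.png

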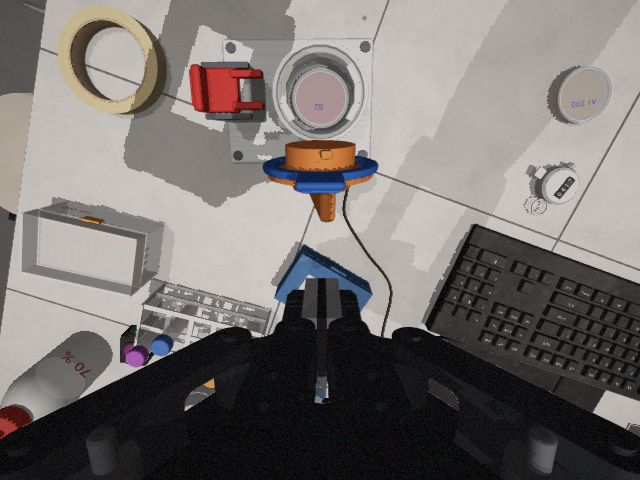

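```bash
python3 -m jog '[[[0,0,-3.3,0],[0,0,-3.3,0],[0,0,-3.2,0],[0,0,0,0]]]'
cat > arc.py <<'E'
from h import *
x0,y0,th=544.2,-18,.357;ex=np.array([np.cos(th),np.sin(th),0]);ey=np.array([-ex[1],ex[0],0])
t=np.array(readout.sense()['tool_pos']);d=t-[x0,y0,0];print('tcp in can',d@ex,d@ey,t[2])
if __name__=='__main__':
    cur=t
    for a in np.r_[1.674,np.linspace(1.55,0,15)]:
        r=112+(1.674-a)/1.674*11;n=4
        P=np.array([x0,y0,84])+ex*(54-r*np.cos(a)+n*np.sin(a)+11)+np.array([0,0,1])*(r*np.sin(a)+n*np.cos(a))
        print(round(a,2),np.round((P-cur)/10,2),np.round(P,0));cur=P
E
python3 arc.py
```

```text
time: 4.23
tool_pos: [639.0, 18.0, 185.1]
tcp_rot: [0.538, -3.08, -0.006]
wrist_force: [-2.2, -0.0, -1.5]
opening: 0.002
grasp_force: 0.0
tcp in can 101.44326141226571 0.5841415307767477 185.07538729272497
1.67 [-1.94 -0.79  0.99] [620.  10. 195.]
1.55 [-1.3  -0.48  0.19] [607.   5. 197.]
1.44 [-1.18 -0.44  0.02] [595.   1. 197.]
1.33 [-1.18 -0.44 -0.12] [583.  -4. 196.]
1.22 [-1.17 -0.44 -0.26] [571.  -8. 193.]
1.11 [-1.14 -0.43 -0.4 ] [560. -12. 189.]
1.0 [-1.1  -0.41 -0.54] [549. -16. 184.]
0.89 [-1.04 -0.39 -0.67] [539. -20. 177.]
0.78 [-0.97 -0.36 -0.79] [529. -24. 169.]
0.66 [-0.89 -0.33 -0.91] [520. -27. 160.]
0.55 [-0.8  -0.3  -1.01] [512. -30. 150.]
0.44 [-0.69 -0.26 -1.11] [505. -33. 139.]
0.33 [-0.57 -0.21 -1.19] [499. -35. 127.]
0.22 [-0.45 -0.17 -1.26] [495. -36. 115.]
0.11 [-0.32 -0.12 -1.31] [492. -38. 101.]
0.0 [-0.18 -0.07 -1.35] [490. -38.  88.]
```

```bash
python3 -m jog '[[[0,0,0,0],[-1.2,-0.45,0.2,0],[-1.2,-0.45,0,0],[-1.3,-0.48,0.2,0],[-1.2,-0.45,0,0],[-1.18,-0.44,-0.1,0],[-1.17,-0.44,-0.26,0],[-1.14,-0.43,-0.4,0]]]'
python3 - <<'E'
import arc
from h import *
snap('side','side2.png')
E
```

```text
time: 4.9
tool_pos: [563.3, -13.9, 194.4]
tcp_rot: [-0.54, 3.086, -0.004]
wrist_force: [1.7, 0.8, -0.9]
opening: 0.001
grasp_force: 0.6
tcp in can 19.363825774051843 -2.8512182184985284 194.40712610112737
```

View pics/side2.png

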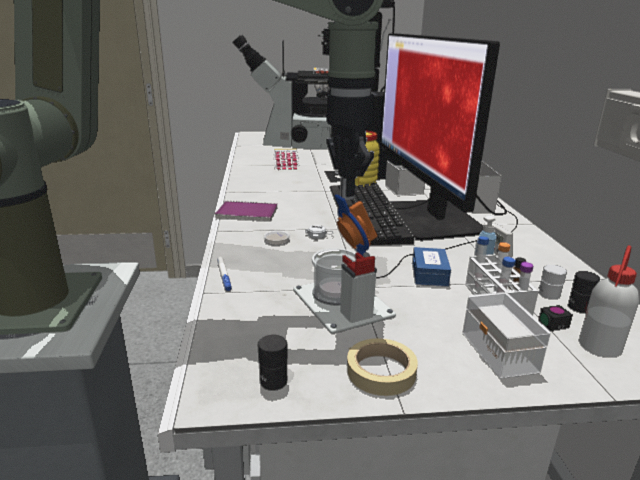

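The side view shows the lid swung forward to about 60°, tab (340,200) under the fingertip (347,200). I'll keep following the arc.

```bash
python3 -m jog '[[[-1.1,-0.41,-0.54,0],[-1.04,-0.39,-0.67,0],[-0.97,-0.36,-0.79,0],[-0.89,-0.33,-0.91,0],[-0.8,-0.3,-1.0,0],[-0.69,-0.26,-1.1,0],[-0.57,-0.21,-1.2,0],[-0.45,-0.17,-1.26,0],[-0.32,-0.12,-1.3,0],[0,0,0,0]]]'
python3 arc.py | head -1
python3 -m jog '[[[-0.18,-0.07,-1.0,0],[0,0,-0.4,0],[0,0,-0.2,0],[0,0,-0.2,0],[0,0,0,0],[0,0,0,0],[0,0,0,0]]]'
python3 - <<'E'
import arc
from h import *
s=readout.sense();print(s['wrist_force'])
snap('side','side3.png')
a=cv2.imread('pics/side3.png')[170:340,270:410];cv2.imwrite('pics/side3c.png',cv2.resize(a,None,fx=3,fy=3,interpolation=cv2.INTER_CUBIC))
E
```

```text
time: 5.78
tool_pos: [492.5, -39.1, 102.4]
tcp_rot: [-0.541, 3.095, -0.0]
wrist_force: [-0.4, 0.2, 0.5]
opening: 0.001
grasp_force: 0.0
tcp in can -55.82745128770466 -1.7120119668474345 102.39168198901133
time: 6.37
tool_pos: [492.0, -40.0, 87.6]
tcp_rot: [-0.543, 3.093, -0.002]
wrist_force: [-6.7, 0.2, 18.0]
opening: 0.0
grasp_force: 9.0
tcp in can -56.58910642979258 -2.3735134606352624 87.5522226580868
[-6.66516953  0.23817628 17.98021406]
```

View pics/side3c.png

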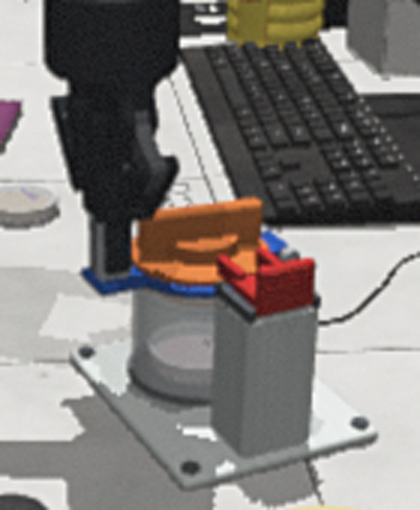

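The picture shows the lid flat on the mouth (18 N reaction, TCP at z 87.6), wing bar along the lid's length. Now I'll lift, open half, and locate the wing bar.

```bash
python3 -m jog '[[[0,0,2,0],[0,0,4,0],[0,0,4,0],[0,0,4,0],[0,0,4,0],[0,0,0,0],[0,0,0,0],[0,0,0,0]]]' 0.5
python3 - <<'E'
import arc
from h import *
s=readout.sense();print(s['tool_pos'],s['opening'])
im=snap('wrist','wrist2.png')
find('wrist',['wing_end','canister_cap','lid_tab','lock_push'])
E
```

```text
time: 7.08
tool_pos: [490.7, -39.4, 264.3]
tcp_rot: [-0.542, 3.094, -0.0]
wrist_force: [0.8, 0.0, -0.5]
opening: 0.5
grasp_force: 0.0
tcp in can -57.62859938779084 -1.3807568462764443 264.27593589783993
[490.6874426  -39.43287563 264.2759359 ] 0.5003233323040346
wrist wing_end 0.63 [544. -24.  95.]
wrist canister_cap 0.87 [542. -21.  90.]
wrist lid_tab 0.96 [532. -25.  91.]
wrist lid_tab 0.18 [535. 267.  16.]
wrist lock_push 0.72 [572. -99. 110.]
wrist lock_push 0.41 [535. 268.  19.]
```

View pics/wrist2.png

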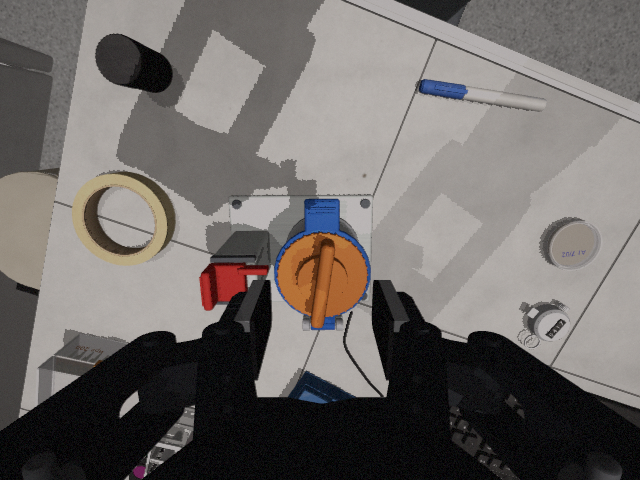

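```bash
python3 - <<'E'
from arc import *
c=optics.calibration('wrist');s=readout.sense();M=np.array(c['mount'])
RR=R(s['tcp_rot']);o=c2w('wrist',[0,0,0],s)
for u,v,z in((328,244,121),(317,320,121),(323,212,88),(322,276,93),(226,286,127)):
    d=RR@M[:3,:3]@np.array([(u-c['cx'])/c['fx'],(v-c['cy'])/c['fy'],1]);P=o+d*(z-o[2])/d[2]
    e=P-[x0,y0,0];print((u,v),P.round(0),(e@ex).round(1),(e@ey).round(1))
E
```

```text
tcp in can -58.53283379577746 -0.8477857462504517 262.1863029811549
(328, 244) [505. -28. 121.] -40.2 4.2
(317, 320) [573. -13. 121.] 28.6 -5.7
(323, 212) [488. -39.  88.] -60.0 0.5
(322, 276) [544. -19.  93.] -1.0 -1.0
(226, 286) [566. -96. 127.] -6.7 -80.5
```

```bash
python3 -m jog '[[[1.2,0.72,-3.8,-4],[1.2,0.72,-3.8,-4],[0,0,-3,0],[0,0,-2,0],[0,0,0,0],[0,0,0,0]]]'
python3 arc.py | head -1
python3 -m jog '[[[0,0,-1.5,0],[0,0,-1.5,0],[0,0,0,0],[0,0,0,0]]]'
python3 arc.py | head -1
```

```text
time: 7.83
tool_pos: [513.1, -24.8, 136.2]
tcp_rot: [0.325, -3.12, -0.002]
wrist_force: [0.4, -0.6, 0.1]
opening: 0.494
grasp_force: 0.0
tcp in can -31.534681151878953 4.535901600978616 136.15478047834006
time: 8.17
tool_pos: [515.2, -25.3, 109.2]
tcp_rot: [-0.325, 3.124, -0.001]
wrist_force: [0.2, -0.3, 1.0]
opening: 0.5
grasp_force: 0.0
tcp in can -29.703643689390024 3.2508140434649064 109.21122526965596
```

```bash
python3 -m jog '[[[0,0,0,0],[0,0,0,0],[0,0,0,0],[0,0,0,0],[0,0,0,0],[0,0,0,0]]]' 0
python3 - <<'E'
from arc import *
s=readout.sense();T=R(s['tcp_rot']);print('tool x yaw rel can',np.degrees(np.arctan2(T[:,0]@ey,T[:,0]@ex)),s['wrist_force'],s['torque'],s['q'])
a=np.radians(np.arange(0,92,7.0)); 
ph0=np.radians(180-8);r=30.5
p=np.array([np.cos(ph0-a),np.sin(ph0-a)]).T*r
W=p[:,:1]*ex+p[:,1:]*ey
print(np.round(np.diff(W,axis=0)/10,2)[:,:2])
E
```

```text
time: 8.67
tool_pos: [515.8, -25.3, 109.7]
tcp_rot: [-0.325, 3.122, -0.002]
wrist_force: [-1.1, 0.2, 5.7]
opening: 0.116
grasp_force: 60.2
tcp in can -29.198537611251584 3.0666401109452517 109.74107603896948
tool x yaw rel can 171.43779312944162 [-1.09717614  0.21948555  5.70430038] [0.11551157 0.17086404 0.03830763] [-2.16744968e-01  2.18555463e-01  1.80003120e+00 -7.18208092e-05
  1.12016425e+00 -1.99506983e+00]
[[-0.06  0.37]
 [-0.01  0.37]
 [ 0.03  0.37]
 [ 0.08  0.36]
 [ 0.12  0.35]
 [ 0.16  0.33]
 [ 0.2   0.31]
 [ 0.24  0.29]
 [ 0.27  0.25]
 [ 0.3   0.22]
 [ 0.33  0.18]
 [ 0.35  0.14]
 [ 0.36  0.1 ]]
```

```bash
python3 -m jog '[[[-0.06,0.37,0,-7],[-0.01,0.37,0,-7],[0.03,0.37,0,-7],[0.08,0.36,0,-7]]]'
python3 -m jog '[[[0.12,0.35,0,-7],[0.16,0.33,0,-7],[0.2,0.31,0,-7],[0.24,0.29,0,-7]]]'
python3 arc.py | head -1
python3 -m jog '[[[0.27,0.25,0,-7],[0.3,0.22,0,-7],[0.33,0.18,0,-7],[0.35,0.14,0,-7],[0,0,0,0],[0,0,0,0]]]'
python3 - <<'E'
from arc import *
s=readout.sense();T=R(s['tcp_rot']);print('tool x yaw rel can',np.degrees(np.arctan2(T[:,0]@ey,T[:,0]@ex)),s['wrist_force'],s['torque'])
E
```

```text
time: 9.0
tool_pos: [516.2, -9.8, 109.7]
tcp_rot: [0.449, 3.106, 0.002]
wrist_force: [0.0, 2.9, 6.5]
opening: 0.121
grasp_force: 60.3
time: 9.33
tool_pos: [523.9, 3.6, 109.8]
tcp_rot: [1.187, 2.905, 0.005]
wrist_force: [0.7, 3.2, 4.1]
opening: 0.117
grasp_force: 60.2
tcp in can -11.46318250944499 27.357208883097833 109.81767039618637
time: 9.83
tool_pos: [536.4, 11.8, 109.8]
tcp_rot: [1.846, 2.54, 0.006]
wrist_force: [-0.0, 3.6, 5.7]
opening: 0.115
grasp_force: 60.4
tcp in can 3.094159186039879 30.62641510740959 109.83490714008609
tool x yaw rel can 87.51804321844351 [-0.03286481  3.57862826  5.66536076] [ 0.74527999 -0.04197646  0.55005524]
```

```bash
python3 -m jog '[[[0.25,0.08,0,-4],[0,0,0,0],[0,0,0,0],[0,0,0,0]]]'
python3 - <<'E'
from arc import *
s=readout.sense();T=R(s['tcp_rot']);print('tool x yaw rel can',np.degrees(np.arctan2(T[:,0]@ey,T[:,0]@ex)),s['wrist_force'],s['torque'])
E
python3 -m jog '[[[0,0,0,0],[0,0,0,0],[0,0,0,0],[0,0,0,0]]]' 0.5
python3 -m jog '[[[0,0,4,0],[0,0,4,0],[0,0,4,0],[-0.4,1,3,0],[0,0,0,0],[0,0,0,0],[0,0,0,0]]]'
python3 - <<'E'
from arc import *
snap('wrist','wrist3.png')
snap('top','top3.png')
a=cv2.imread('pics/wrist3.png')
b=cv2.imread('pics/top3.png')[150:280,290:425]
o=np.zeros((480,800,3),np.uint8);o[:400,:533]=cv2.resize(a,(533,400));o[:260,533-3:800]=cv2.resize(b,None,fx=2,fy=2);cv2.imwrite('pics/m3.png',o)
E
```

```text
time: 10.17
tool_pos: [537.1, 12.1, 109.7]
tcp_rot: [-1.932, -2.477, -0.001]
wrist_force: [-3.8, 3.7, 8.9]
opening: 0.121
grasp_force: 66.7
tcp in can 3.882139077227551 30.70730351538656 109.70857460757561
tool x yaw rel can 83.6502539936942 [-3.82808981  3.69167664  8.90494498] [0.48837605 0.67323088 1.04843166]
time: 10.5
tool_pos: [537.2, 11.1, 107.8]
tcp_rot: [-1.937, -2.473, -0.0]
wrist_force: [-1.1, 0.1, -0.2]
opening: 0.502
grasp_force: 0.0
time: 11.08
tool_pos: [532.6, 21.1, 257.1]
tcp_rot: [-1.936, -2.473, 0.001]
wrist_force: [0.4, -0.8, -0.6]
opening: 0.495
grasp_force: 0.0
tcp in can 2.8286904037202163 40.669875255425076 257.09473713284416
```

View pics/m3.png

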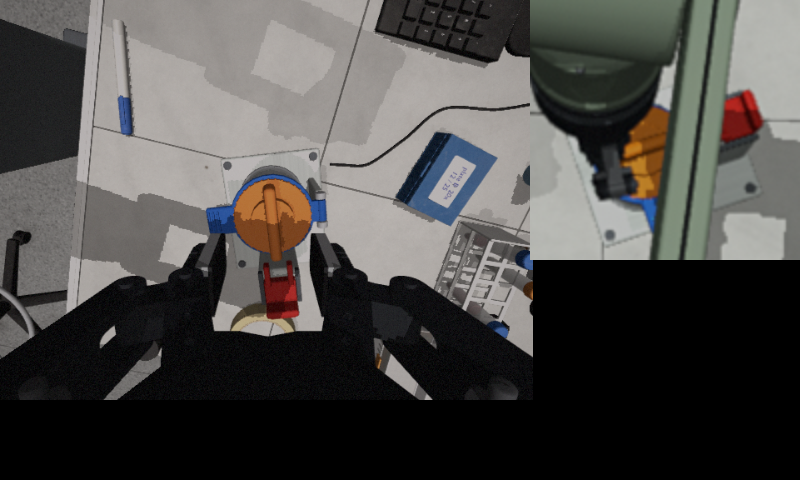

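Bar (267,185)-(278,260) is parallel to the foot edge (both tilted about 8.5° in the picture) and points at the red lock (282,290), so the cap is at its stop. Lock next.

```bash
python3 -m jog '[[[1.17,-3.31,0,1.3],[1.17,-3.31,0,1.3],[1.17,-3.31,0,1.3],[1.17,-3.31,0,1.2],[1.17,-3.31,0,1.2],[0,0,-4,0],[0,0,-4,0],[0,0,-4,0],[0,0,-2.3,0],[0,0,0,0]]]' 0
python3 -m jog '[[[0,0,0,0],[0,0,0,0],[0,0,0,0]]]'
python3 - <<'E'
from arc import *
snap('wrist','wrist4.png')
E
```

```text
time: 12.02
tool_pos: [584.7, -142.2, 105.1]
tcp_rot: [-1.788, -2.56, 0.007]
wrist_force: [-1.3, 0.7, -0.7]
opening: 0.0
grasp_force: 0.0
time: 12.27
tool_pos: [593.6, -145.1, 117.6]
tcp_rot: [1.795, 2.572, 0.002]
wrist_force: [-0.3, 0.6, 0.4]
opening: 0.0
grasp_force: 0.0
tcp in can 1.8773811919688939 -136.40225839906228 117.61992053503187
```

View pics/wrist4.png

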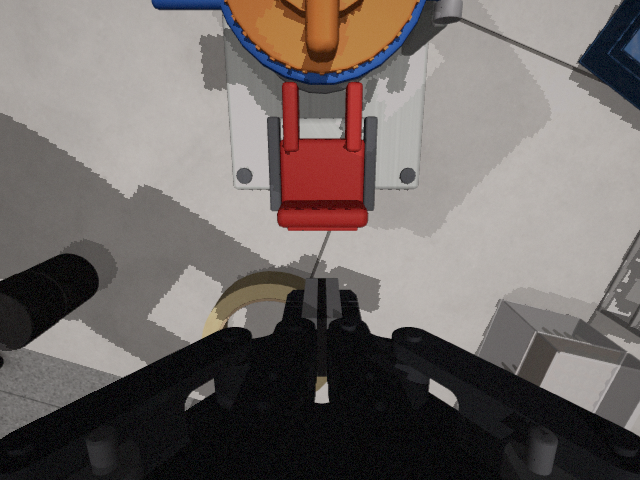

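Fork, wing end and fingertips all line up at column 322; pushing along canister +y.

```bash
python3 -m jog '[[[-0.35,0.94,0,0],[-0.35,0.94,0,0],[-0.35,0.94,0,0],[-0.35,0.94,0,0],[0,0,0,0]]]'
python3 arc.py|head -1
python3 -m jog '[[[-0.17,0.47,0,0],[-0.1,0.28,0,0],[0,0,0,0],[0,0,0,0],[0,0,0,0]]]'
python3 arc.py|head -1
```

```text
time: 12.73
tool_pos: [577.2, -104.5, 115.6]
tcp_rot: [-1.795, -2.578, -0.001]
wrist_force: [-0.2, 0.1, 0.3]
opening: 0.001
grasp_force: 0.0
tcp in can 0.6586178349177096 -92.53922665663302 115.56480408048138
time: 13.15
tool_pos: [576.2, -102.4, 115.6]
tcp_rot: [1.795, 2.571, -0.005]
wrist_force: [2.3, -8.3, -1.1]
opening: 0.001
grasp_force: 4.3
tcp in can 0.5283279248153114 -90.26539128824494 115.57290448128975
```

```bash
python3 -m jog '[[[-0.14,0.38,0,0],[-0.14,0.38,0,0],[0,0,0,0],[0,0,0,0],[0,0,0,0]]]'
python3 arc.py|head -1
```

```text
time: 13.57
tool_pos: [576.1, -101.8, 116.1]
tcp_rot: [1.788, 2.56, -0.015]
wrist_force: [8.0, -25.6, -8.2]
opening: 0.002
grasp_force: 13.1
tcp in can 0.5921603755521083 -89.69977332369898 116.12589885730111
```

```bash
python3 -m jog '[[[0.35,-0.94,0,0],[0.7,-1.9,0,0],[0.7,-1.9,0,0],[0,0,3,0],[0,0,4,0],[0,0,4,0],[0,0,0,0],[0,0,0,0],[0,0,0,0],[0,0,0,0]]]'
python3 - <<'E'
from arc import *
snap('wrist','wrist5.png');snap('side','side5.png')
a=cv2.imread('pics/wrist5.png');b=cv2.imread('pics/side5.png')[200:335,285:405]
o=np.zeros((480,800,3),np.uint8);o[:330,:440]=cv2.resize(a,(440,330));o[:405,440:]=cv2.resize(b,None,fx=3,fy=3);cv2.imwrite('pics/m5.png',o)
E
```

```text
time: 14.4
tool_pos: [588.2, -138.3, 222.6]
tcp_rot: [-1.795, -2.573, 0.001]
wrist_force: [0.5, 0.5, 0.4]
opening: 0.004
grasp_force: 0.0
tcp in can -0.8129337353870554 -128.1050581157866 222.64866561715837
```

View pics/m5.png

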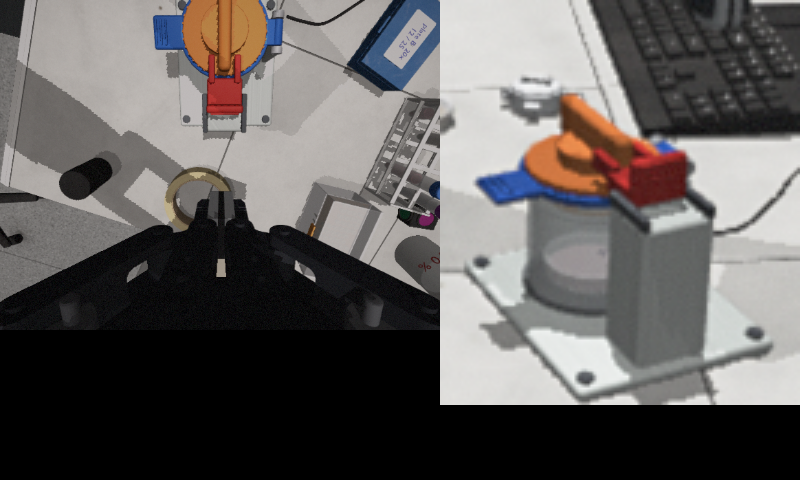

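The lid is flat, the wing lies across, and the red fork (225,85) straddles its end; the gripper is clear. Handing in.

```bash
python3 -c "from plant import close_job;print(close_job())"
```

```text
the job is handed in; nothing more can be done
None
```

The canister is sealed: the lid is down flat, the cap is turned to its stop and the lock is pushed home over the wing. The gripper was clear and no bystander was touched, and I handed the job in at about 14.5 s; the hand-in gave no verdict.

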